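# Tighten the filter cell with the click wrench

## Robot

A 6-joint arm with a two-finger parallel gripper is mounted at the origin on a cart in front of the work surface, level with it; the furniture and walls round the work are solid. World frame = base frame: x ahead of the robot, y to its left, z up, the work surface at z = 0. Lengths are in m, angles in degrees, forces in N, time in s.
With the tool pointing down it reaches from about 0.375 to 0.75 m from the base axis. Payload 9 kg.
Tool frame: the origin (TCP) lies where the fingers leave the gripper's body, on its centre line; the fingertips stand 73 mm ahead of it and the grasp point (between the pads) lies 54 mm ahead of it (robot.tip_reach is the distance from the TCP to the fingertips, in m); z points along the fingers, y is the direction in which the jaws open and shut (so a half turn about z gives the same grasp; the last joint's range is limited). The gripper opens to 85 mm and grips with 20 to 120 N. Pads are 22 mm wide; open, the fingers measure 114 mm over their backs; the gripper's body (76 mm by 85 mm) begins 54 mm behind the grasp point. The pads swing forward as they close: fully open they stand 13 mm farther back than shut.
Start: joints at [-84.208, 5.964, 5.575, 89.605, 0, 77.527], TCP at [0.188, -0.57, 0.304] pointing down, gripper open.
Joint ranges: [-171.21, 171.21], [-48.23, 106.86], [-62.78, 66.21], [-105.2, 120.99], [-86.42, 89.51], [-180, 180]. Speed limits (degrees/s): [127.2, 127.2, 147.25, 180, 180, 180].

## Interface

Orientations are given as [roll, pitch, yaw] about the fixed x, y, z axes, in that order (R = Rz(yaw) Ry(pitch) Rx(roll)).
In Python, from plant import robot gives the robot as it stands. Calls block until the motion is done:
- robot.move_pose(position, orientation): joint-space move of the TCP to a pose.
- robot.line_to(position, vel=0.15, rotation=None, guard=None): straight line of the TCP; rotation=None keeps the orientation; vel is the mean speed in m/s. With guard (N) it stops when the force on the tool has changed by that much, and returns True; else False.
- robot.goto_joints(angles): joint-space move.
- robot.set_gripper(opening): finger opening in m; the grip force is fixed at half the most; returns when the fingers have stopped.
- robot.pause(seconds).
- robot.ik(position, orientation): joint angles nearest the present ones, or None.
- robot.observe(): the state.
- robot.grab_frame(name): name is "scene" or "top" or "wrist"; returns the picture (480x640x3 uint8, blue, green, red); there is no depth.
- robot.get_calibration(name): a dict with "vertical_fov" (degrees; the focal length in pixels is half the picture's height over the tangent of half this angle, whatever the lens; pixels are square), "cx", "cy" (the principal point, pixels), "k1" (the pictures are not rectified: a ray, as slopes to the right and down, at radius r is drawn at 1 + k1 r^2 times it, then the intrinsics apply), "rvec" (rotation vector, rad) and "tvec" (3), from world to camera coordinates, as OpenCV has them. Camera axes: x right, y down, z forward; pixel columns grow to the right and rows downward; lengths in m; the calibration is good to about 2 mm. A picture is of the moment at which its call begins: read the wrist's pose just before it. get_calibration takes no time and is no camera call; for the wrist camera it gives the pose at the moment of the call.
A pose or a line that the arm cannot do raises robot.IKError and nothing moves.
- robot.job_done(): hands the job in, once; it reports no verdict.
The state is a dict: "time": time; "q": joint angles; "qvel": joint speeds; "joint_torque": joint torques, N m; "tool_pos": TCP position; "tcp_rot": TCP orientation; "ft_force": force on the tool from outside, world axes, zero at the start; "torque": the same for the moment, N m; "gripper_width": finger opening in m.
Only numpy, scipy, OpenCV 4.12 (cv2) and the standard library are available. Lean on these libraries where they do the work, as an engineer would, in place of code of your own. Each camera call takes 0.05 s, during which the arm holds its last target.

## Task

Close the metal filter cell with the torque wrench: set the wrench's slotted head fully down over the flat bar on top of the cell's clamp screw and let go of it, then take the wrench by the rubber end of its handle and pull it clockwise (seen from above) until it clicks. Stop at the first click - a second click is too tight - and let go, leaving the wrench sitting level on the bar. Leave the beaker, the timer and the petri dish where they are.

Things in the scene. Friction and masses are not known exactly. Their poses are not given: they have to be found in the camera images.
- wrench: head of the torque wrench (dark steel, 0.6 kg, slot downward on the bench): block 96 mm long (x), 30.5 wide (y), 40 high. Origin: centre of its underside; x along the slot and toward the handle, z up. The lowest 12 mm flare out to a lip, 4 mm beyond the sides, so pinch the block across y above that. Centre of mass within 30 mm of the head's centre. Turning the head alone cannot make it click.
- slot (a point): centre of the slot's ceiling in the head, 24 mm above the head's underside, axes as the head's. The slot is 85 mm long (x), 19.5 mm wide (y), open downward, wider in the lip. With the wrench home on the bar this point meets bar_top.
- clutch_top (a point): centre of the top of the click clutch and handle hub on the head, 68 mm above the underside, 29 mm across, axes as the head's. Once the screw has stopped, the handle yields clockwise like a spring to about 0.2 rad at 1.15 N m (up to 8 N at the grip), then clicks: the torque drops at once to near zero, and the handle stays 0.20 rad clockwise when let go. Pulled on, it tightens and clicks again at 0.40 rad.
- grip (a point): middle of the black rubber grip at the handle's end, 150 mm from the head's centre, 59 mm above the head's underside; x along the handle, away from the head; z up. Grip 84 mm long (x), 22 wide (y), 18 high. In the head's frame it lies at y = 0 before the click and y = -30 mm after it (let go).
- bar_top (a point): centre of the top face of the flat steel bar across the filter cell's clamp screw, 113 mm above the bench; x along the bar, z up. Bar 80 mm long, 16 wide, 18 high, with a 13 mm neck below; fits the wrench either way round. It turns about this point's vertical, clockwise (from above) to tighten: easily (0.06 N m) for an unknown 0.35 to 0.9 rad, then it stops dead.
- bar_end (a point): point on top of the bar 38 mm from its centre, near one end. Below the bar stands the cell, fixed to the bench: a round metal pot, 106 mm across at its lid (top 74 mm above the bench, boss to 82 mm), 120 mm across at its foot.
- beaker: the glass beaker nearest the robot (left of the cell), empty, 56 mm across, 70 mm high, a bystander; origin at the centre of its underside
- timer: white bench timer lying flat, 70 x 62 x 20 mm, a bystander; origin at the centre of its underside
- petri: closed petri dish, 91 mm across, 16 mm high, a bystander; origin at the centre of its underside

How it is judged (in metres and radians):
On the way:
1. the wrench sits fully down on the bar, not yet clicked, and the fingers have let go of it (horizontal distance between wrench and bar_top below 0.007 m and z of bar_top in the frame of wrench above 0.019 m and angle between wrench's own z axis and vertical below 0.15 rad and y of grip in the frame of wrench above -0.012 m and contact force between the fingers and wrench below 0.1 N), for 0.2 s.
At the end, for the whole second after the job is handed in: Clicked: the grip rests 21 to 39 mm clockwise of the slot's line. The bar's end has turned over 10 mm from its start. The wrench sits on the bar: head within 8 mm of its centre, bar 19 mm or more deep in the slot, tilt under 0.15 rad, at rest, released (y of grip in the frame of wrench between -0.039 and -0.021 m and distance of bar_end from where it was at the start of the episode above 0.01 m and horizontal distance between wrench and bar_top below 0.008 m and z of bar_top in the frame of wrench above 0.019 m and angle between wrench's own z axis and vertical below 0.15 rad and contact force between the fingers and wrench below 0.1 N and linear speed of wrench below 0.02 m/s); the robot touches nothing.
It fails at once if the handle is pulled on past the first click, through a second one (grip over 61 mm clockwise of the slot's line) (y of grip in the frame of wrench below -0.0612 m).
It fails at once if the beaker, the timer or the petri dish is moved more than 20 mm (distance of any of beaker, timer, petri from where it was at the start of the episode above 0.02 m).
It also fails if it takes over 67 s, if anything falls off the work surface, if the arm or the gripper's body presses on something with over 40 N, if the wrist force passes 120 N, or if a joint passes its speed limit or range.

## Working session

There is one attempt and no reset: what is moved stays moved. The work goes in short steps, each a Python script; the robot and the scene stay as the last script left them, time stands still between calls to the robot, and variables do not carry over. Pictures are saved under pics/ and viewed, and the job is handed in when it is done.

```bash
mkdir -p pics; ls; cat > h.py <<'E'
import numpy as np, cv2
from plant import robot
def cam(n):
    c=robot.get_calibration(n); f=240/np.tan(np.radians(c["vertical_fov"])/2)
    R=cv2.Rodrigues(np.array(c["rvec"],float))[0]; return c,f,R,np.array(c["tvec"],float)
def proj(n,P,C=None):
    c,f,R,t=C or cam(n); p=R@np.array(P,float)+t; s=p[:2]/p[2]; s=s*(1+c["k1"]*(s@s)); return s*f+[c["cx"],c["cy"]]
def atz(n,uv,z,C=None):
    c,f,R,t=C or cam(n); d=(np.array(uv,float)-[c["cx"],c["cy"]])/f; s=d.copy()
    for _ in range(30): s=d/(1+c["k1"]*(s@s))
    ray=R.T@np.array([s[0],s[1],1]); o=-R.T@t; return o+ray*(z-o[2])/ray[2]
E
python3 - <<'E'
from h import *
for n in ["scene","top","wrist"]:
    cv2.imwrite(f"pics/{n}0.png",robot.grab_frame(n)); c=robot.get_calibration(n); print(n,c)
o=robot.observe(); print(o)
E
```

```text
pics
scene {'vertical_fov': 53.090462071592874, 'cx': 321.2726770686068, 'cy': 251.09356980104263, 'k1': -0.11267254048914938, 'rvec': array([ 0.92149371, -2.26953569,  1.32824605]), 'tvec': array([0.41223618, 0.27190568, 0.60907412])}
top {'vertical_fov': 50.477504378824506, 'cx': 317.46959785848406, 'cy': 232.8094273667103, 'k1': -0.039768993501462034, 'rvec': array([ 2.13382699, -2.19205843,  0.06841883]), 'tvec': array([0.02798538, 0.5952195 , 1.0051058 ])}
wrist {'vertical_fov': 60.68629986367104, 'cx': 321.39513532112505, 'cy': 238.98588029707582, 'k1': -0.021672732229366633, 'rvec': array([-2.35648603,  1.70366902,  0.2407982 ]), 'tvec': array([-0.60020342, -0.0349113 ,  0.37951656])}
{'time': 0.15, 'q': array([-8.42076197e+01,  5.99135085e+00,  5.53800788e+00,  8.96065810e+01,
        1.02172638e-03,  7.75259944e+01]), 'qvel': array([-0.04573212, -0.06869306,  0.18622604,  0.08344409, -0.01840289,
        0.03029615]), 'joint_torque': array([ 3.41020852e-03, -5.57357526e+01,  5.04006386e+01,  1.25832282e-02,
       -2.51689426e-04, -3.51617632e-05]), 'tool_pos': array([ 0.18804767, -0.56957131,  0.30330174]), 'tcp_rot': array([-1.79941711e+02, -1.39409843e-02,  1.82663782e+01]), 'ft_force': array([-0.57472921,  0.83208542,  0.04372009]), 'torque': array([ 0.00949862, -0.02270395,  0.06915526]), 'gripper_width': 0.08522887783607352}
```

View pics/scene0.png

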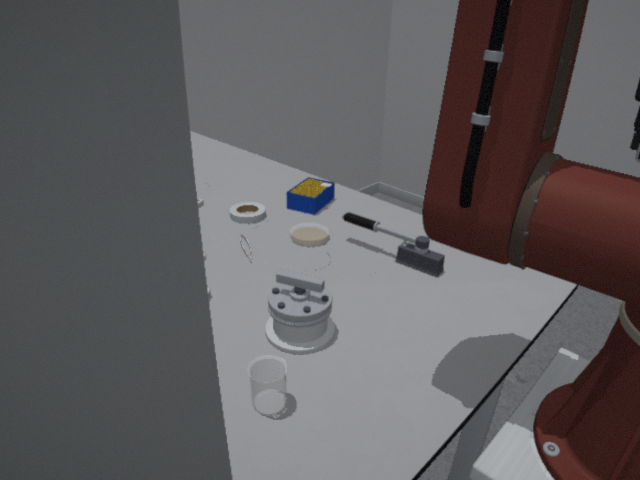

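View pics/top0.png

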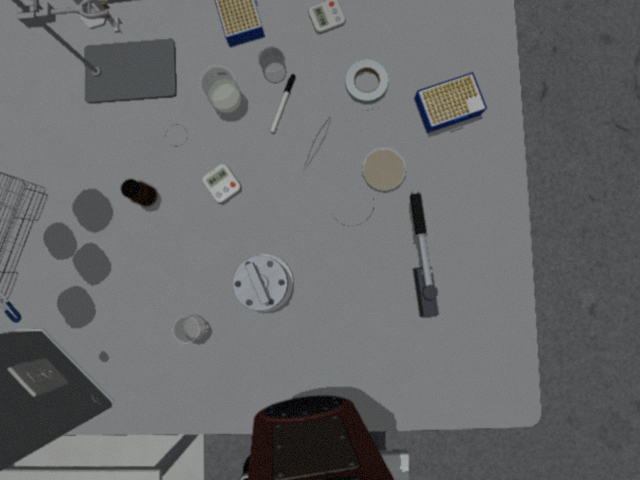

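View pics/wrist0.png

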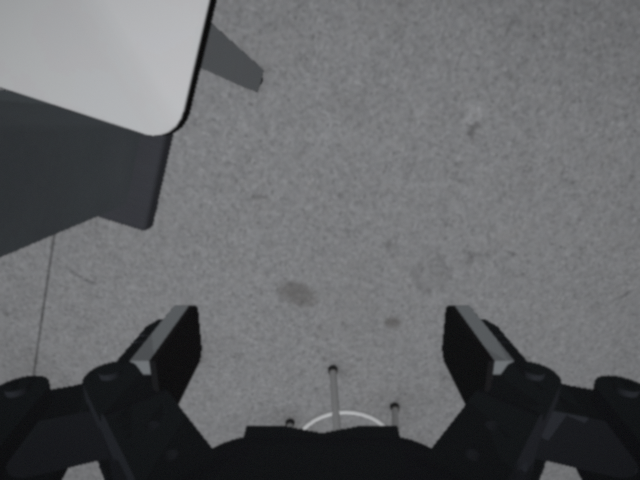

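The top view shows the wrench head at about (427,292), with its grip at (417,214) pointing away from the robot. The bar is at about (259,283), the beaker at (190,328), the timer at (221,183) and the petri dish at (384,170). I'll enlarge these areas.

```bash
python3 - <<'E'
import cv2,numpy as np
t=cv2.imread('pics/top0.png')
a=cv2.resize(t[180:330,380:470],None,fx=4,fy=4,interpolation=3); b=cv2.resize(t[240:330,220:310],None,fx=4,fy=4,interpolation=3)
im=np.zeros((600,760,3),np.uint8); im[:,:360]=a; im[:360,380:740]=b
cv2.imwrite('pics/crop0.png',im)
E
```

```text
(no output)
```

View pics/crop0.png

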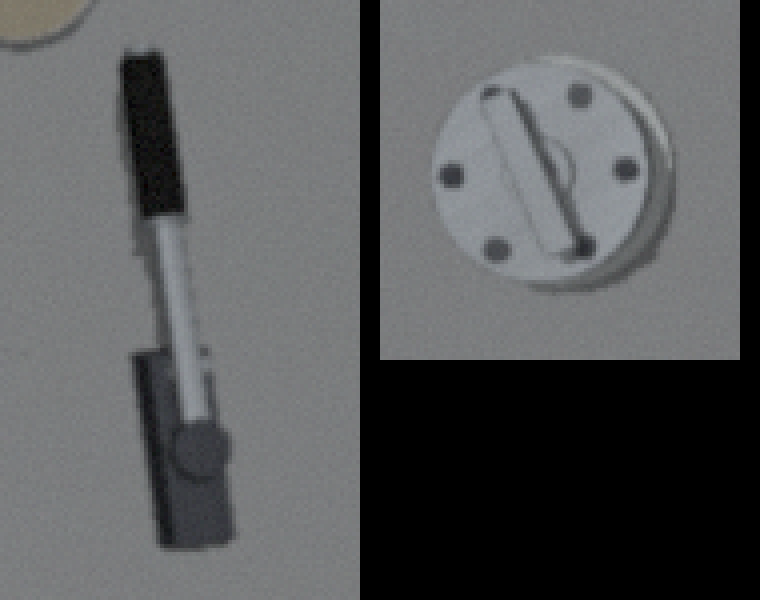

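```bash
python3 - <<'E'
from h import *
C=cam("top"); print("cam",-C[2].T@C[3])
A=lambda x,y:(380+x/4,180+y/4); B=lambda x,y:(220+(x-380)/4,240+y/4)
f=lambda n,uv,z:print(n,np.round(atz("top",uv,z,C),4))
f("hub",A(201,448),.068)
f("gripfar",A(141,55),.064);f("gripnear",A(163,215),.064);f("grip",A(152,135),.066)
p=[atz("top",A(*q),.040,C) for q in [(135,352),(212,352),(234,538),(160,548)]]
print("head top corners",np.round(p,4), np.mean(p,0))
e1=atz("top",B(496,96),.113,C);e2=atz("top",B(563,252),.113,C);print("bar",e1,e2,(e1+e2)/2,np.linalg.norm(e1-e2),np.degrees(np.arctan2(*(e1-e2)[1::-1])))
f("beaker",(190,330),0.03);f("timer",(221,183),.02);f("petri",(384,170),.016)
E
```

```text
cam [ 0.50330275 -0.01376265  1.05442118]
hub [ 0.472  -0.2026  0.068 ]
gripfar [ 0.6639 -0.1826  0.064 ]
gripnear [ 0.5849 -0.1899  0.064 ]
grip [ 0.624  -0.1859  0.066 ]
head top corners [[ 0.5192 -0.1774  0.04  ]
 [ 0.5182 -0.2154  0.04  ]
 [ 0.4266 -0.2222  0.04  ]
 [ 0.4227 -0.1857  0.04  ]] [ 0.47168773 -0.20019871  0.04      ]
bar [0.53350263 0.13832989 0.113     ] [0.46094693 0.10838612 0.113     ] [0.49722478 0.123358   0.113     ] 0.07849177973630114 22.42595769601976
beaker [0.4068 0.2729 0.03  ]
timer [0.7056 0.2095 0.02  ]
petri [ 0.7231 -0.1286  0.016 ]
```

```bash
cat >> h.py <<'E'
from scipy.spatial.transform import Rotation as Ro
def rot(o): return Ro.from_euler('xyz',o,degrees=True).as_matrix()
def st(m=""):
    o=robot.observe(); print(m,"t%.2f"%o["time"],np.round(o["tool_pos"],4),np.round(o["tcp_rot"],2),"F",np.round(o["ft_force"],1),"M",np.round(o["torque"],2),"w %.4f"%o["gripper_width"]); return o
E
python3 - <<'E'
from h import *
o=robot.observe(); c,f,R,t=cam("wrist"); T=rot(o["tcp_rot"])
print("cam pos in tool",T.T@(-R.T@t-o["tool_pos"])," cam axes in tool\n",np.round(T.T@R.T,3))
for p,y in [((.472,-.202,.25),6.3),((.484,-.20,.087),6.3),((.497,.123,.25),22.4),((.497,.123,.2),22.4),((.52,.02,.2),-45),((.632,.178,.21),22.4)]:
  for a in (0,180):
    yy=y+a-(360 if y+a>180 else 0)
    q=robot.ik(p,[180,0,yy]); print(p,yy,None if q is None else np.round(q,1))
E
```

```text
cam pos in tool [ 0.07039209  0.00110641 -0.06997692]  cam axes in tool
 [[-0.    -0.962 -0.275]
 [ 1.     0.    -0.001]
 [ 0.001 -0.275  0.962]]
(0.472, -0.202, 0.25) 6.3 [-37.8  -9.5 -15.2  84.3   0.  135.9]
(0.472, -0.202, 0.25) -173.7 [-37.8  -9.5 -15.2  84.3   0.  -44.1]
(0.484, -0.2, 0.087) 6.3 [-36.8  -2.7 -26.1  66.6   0.  136.9]
(0.484, -0.2, 0.087) -173.7 [-36.8  -2.7 -26.1  66.6   0.  -43.1]
(0.497, 0.123, 0.25) 22.4 [ -0.8  -9.7 -15.4  84.3   0.  156.8]
(0.497, 0.123, 0.25) -157.6 [ -0.8  -9.7 -15.4  84.3   0.  -23.2]
(0.497, 0.123, 0.2) 22.4 [ -0.8  -9.2 -20.1  79.1   0.  156.8]
(0.497, 0.123, 0.2) -157.6 [ -0.8  -9.2 -20.1  79.1   0.  -23.2]
(0.52, 0.02, 0.2) -45 [ -12.2   -7.7  -18.7   78.9    0.  -147.2]
(0.52, 0.02, 0.2) 135 [-12.2  -7.7 -18.7  78.9   0.   32.8]
(0.632, 0.178, 0.21) 22.4 [  4.3  16.    7.   81.    0.  161.9]
(0.632, 0.178, 0.21) -157.6 [  4.3  16.    7.   81.    0.  -18.1]
```

```bash
python3 - <<'E'
from h import *
robot.move_pose([.472,-.202,.243],[180,0,6.3-180]); robot.pause(.2)
o=st(); C=cam("wrist"); im=robot.grab_frame("wrist"); cv2.imwrite("pics/w1.png",im)
import pickle; pickle.dump(C,open("c1.pkl","wb"))
E
```

```text
t2.19 [ 0.4719 -0.2025  0.243 ] [-180.      0.   -173.77] F [ 0.6 -1.  -0.3] M [-0.04 -0.05 -0.1 ] w 0.0856
```

View pics/w1.png

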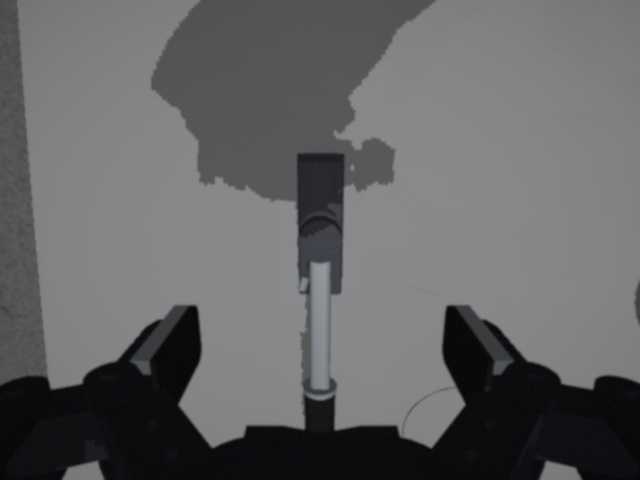

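The wrist view shows the head at about (320,225), upright in the picture, with the handle running down to (320,400). I'll enlarge it and raise the contrast.

```bash
python3 - <<'E'
import cv2,numpy as np
t=cv2.imread('pics/w1.png')[140:310,270:380].astype(float)
t=np.clip((t-20)*2,0,255).astype(np.uint8)
cv2.imwrite('pics/w1c.png',cv2.resize(t,None,fx=3.5,fy=3.5,interpolation=3))
E
```

```text
(no output)
```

View pics/w1c.png

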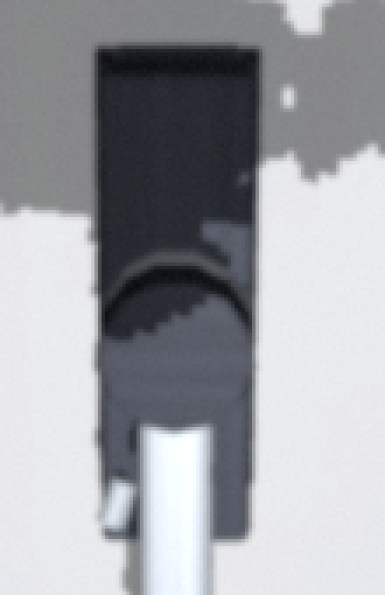

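```bash
cat > ov.py <<'E'
from h import *
import pickle,sys
def W(x,y,yaw,P,z0=0):
    P=np.array(P,float); a=np.radians(yaw); R=np.array([[np.cos(a),-np.sin(a)],[np.sin(a),np.cos(a)]])
    return np.c_[P[:,:2]@R.T+[x,y],P[:,2]+z0]
def rect(l,w,z): return [(l,w,z),(l,-w,z),(-l,-w,z),(-l,w,z)]
th=np.linspace(0,2*np.pi,40); circ=lambda r,z:np.c_[r*np.cos(th),r*np.sin(th),0*th+z]
def draw(img,C,box,s,items,gain=2,off=20):
    x0,y0,x1,y1=box
    t=np.clip((img[y0:y1,x0:x1].astype(float)-off)*gain,0,255).astype(np.uint8); t=cv2.resize(t,None,fx=s,fy=s,interpolation=3)
    for P,col in items:
        uv=np.array([proj("",p,C) for p in P]); uv=(uv-[x0,y0]+.5)*s-.5
        cv2.polylines(t,[np.round(uv*8).astype(int).reshape(-1,1,2)],True,col,1,16,3)
    return t
E
python3 - <<'E'
from ov import *
C=pickle.load(open("c1.pkl","rb")); im=cv2.imread("pics/w1.png")
outs=[]
for x,y,yaw in [(.472,-.202,6.3),(.472,-.202,6.0)]:
    I=[(W(x,y,yaw,rect(.048,.01525,.04)),(0,0,255)),(W(x,y,yaw,circ(.0145,.068)),(0,255,0)),(W(x,y,yaw,rect(.048,.01925,.0)),(255,0,0)),(W(x,y,yaw,[(.108,0,.068),(.192,0,.068)]),(0,255,255))]
    outs.append(draw(im,C,(260,140,380,310),3.4,I))
cv2.imwrite("pics/o1.png",np.hstack(outs[:1]))
E
```

```text
(no output)
```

View pics/o1.png

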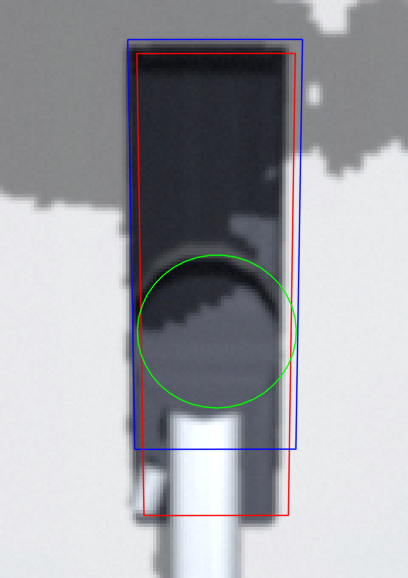

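```bash
python3 - <<'E'
from ov import *
C=pickle.load(open("c1.pkl","rb")); im=cv2.imread("pics/w1.png")
outs=[]
for x,y,yaw in [(.4735,-.2042,6.3),(.4735,-.2042,7)]:
    I=[(W(x,y,yaw,rect(.048,.01525,.04)),(0,0,255)),(W(x,y,yaw,circ(.0145,.068)),(0,255,0)),(W(x,y,yaw,rect(.048,.01925,.0)),(255,0,0)),(W(x,y,yaw,[(.108,-.011,.059),(.108,.011,.059)]),(0,255,255)),(W(x,y,yaw,[(.03,-.0,.059),(.108,.0,.059)]),(0,255,255))]
    outs.append(draw(im,C,(270,140,370,410),2.2,I))
cv2.imwrite("pics/o2.png",np.hstack(outs))
E
```

```text
(no output)
```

View pics/o2.png

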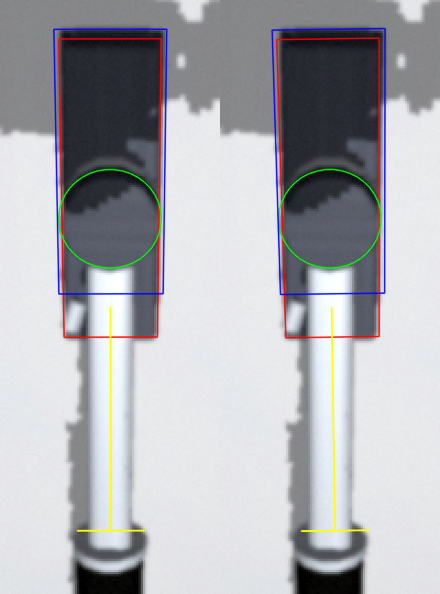

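```bash
python3 - <<'E'
from h import *
a=np.radians(6.3); x=.4735+.012*np.cos(a); y=-.2042+.012*np.sin(a)
robot.line_to([x,y,.12],vel=.2,rotation=[180,0,6.3-180])
robot.line_to([x,y,.088],vel=.1,guard=8)
st("down"); robot.set_gripper(0.0); o=st("closed")
robot.line_to([x,y,.16],vel=.1); robot.pause(.2); st("up")
C=cam("wrist"); cv2.imwrite("pics/w2.png",robot.grab_frame("wrist"))
import pickle; pickle.dump(C,open("c2.pkl","wb"))
cv2.imwrite("pics/s2.png",robot.grab_frame("scene"))
E
```

```text
down t3.48 [ 0.4855 -0.203   0.0884] [-1.7999e+02  1.0000e-02 -1.7370e+02] F [ 0.   0.2 -0.3] M [0.08 0.04 0.01] w 0.0857
closed t4.03 [ 0.4857 -0.2032  0.0886] [-1.7995e+02  4.0000e-02 -1.7370e+02] F [-0.2 -1.   4.5] M [-0.1   0.1   0.06] w 0.0297
up t5.09 [ 0.4851 -0.2026  0.1592] [ 1.7995e+02 -5.0000e-02 -1.7370e+02] F [ 0.   0.2 -5. ] M [-0.04  0.06 -0.02] w 0.0293
```

View pics/w2.png

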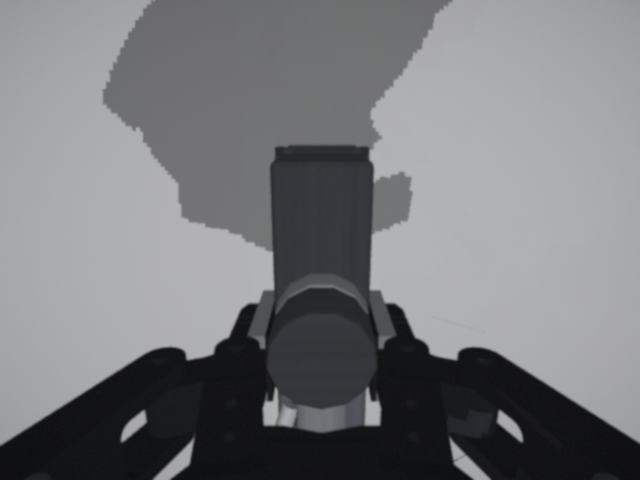

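View pics/s2.png

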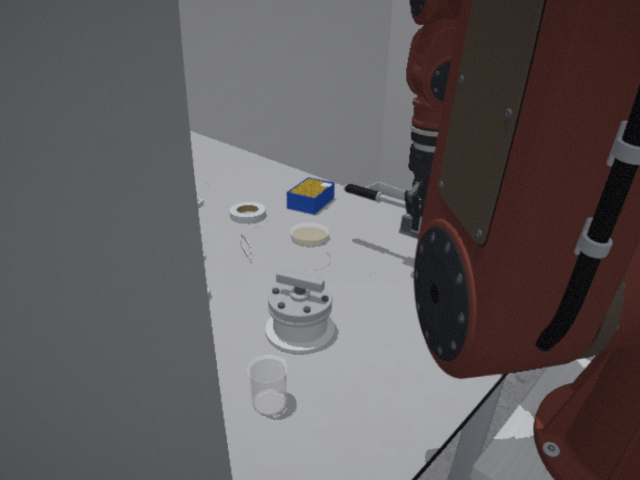

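The wrench is held level, with the head top at (322,230) and the hub at (322,355). Next I hover it beyond the bar so the bar and the held head appear in one picture.

```bash
python3 - <<'E'
from ov import *
C=pickle.load(open("c2.pkl","rb")); im=cv2.imread("pics/w2.png")
x,y=.4851-.012*np.cos(np.radians(6.3)),-.2026-.012*np.sin(np.radians(6.3)); yaw=6.3; z=.0706
I=[(W(x,y,yaw,rect(.048,.01525,.04),z),(0,0,255)),(W(x,y,yaw,circ(.0145,.068),z),(0,255,0)),(W(x,y,yaw,rect(.048,.01925,.0),z),(255,0,0))]
o1=draw(im,C,(230,120,420,430),1.9,I)
robot.line_to([.4851,-.2026,.25],vel=.2)
robot.move_pose([.608,.169,.25],[180,0,22.4-180]); robot.pause(.3); st()
C=cam("wrist"); im=robot.grab_frame("wrist"); cv2.imwrite("pics/w3.png",im); pickle.dump(C,open("c3.pkl","wb"))
cv2.imwrite("pics/o3.png",o1)
E
```

```text
t7.55 [0.6081 0.1683 0.2501] [-1.8000e+02  1.0000e-02 -1.5766e+02] F [ 0.3 -0.  -4.6] M [-0.07  0.08  0.  ] w 0.0294
```

View pics/o3.png

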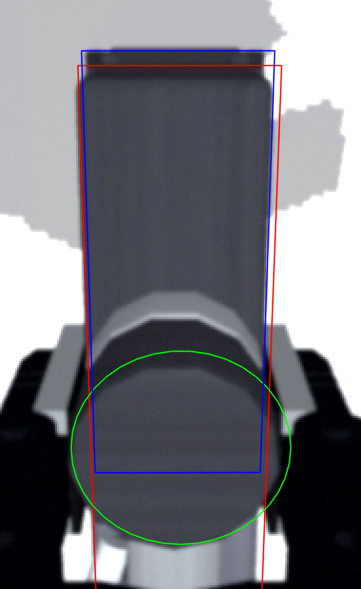

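View pics/w3.png

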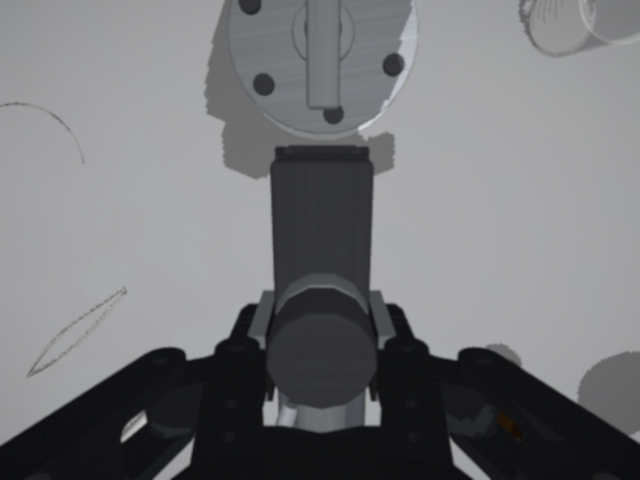

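```bash
python3 - <<'E'
from ov import *
C=pickle.load(open("c3.pkl","rb")); im=cv2.imread("pics/w3.png")
x,y,yaw=.497,.1234,22.4
I=[(W(x,y,yaw,rect(.040,.008,.0),.113),(0,0,255)),(W(x,y,yaw,circ(.053,.074)),(0,255,0)),(W(x,y,yaw,circ(.06,.0)),(0,255,0))]
cv2.imwrite("pics/o4.png",draw(im,C,(220,0,430,180),3.3,I,1.2,20))
E
```

```text
(no output)
```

View pics/o4.png

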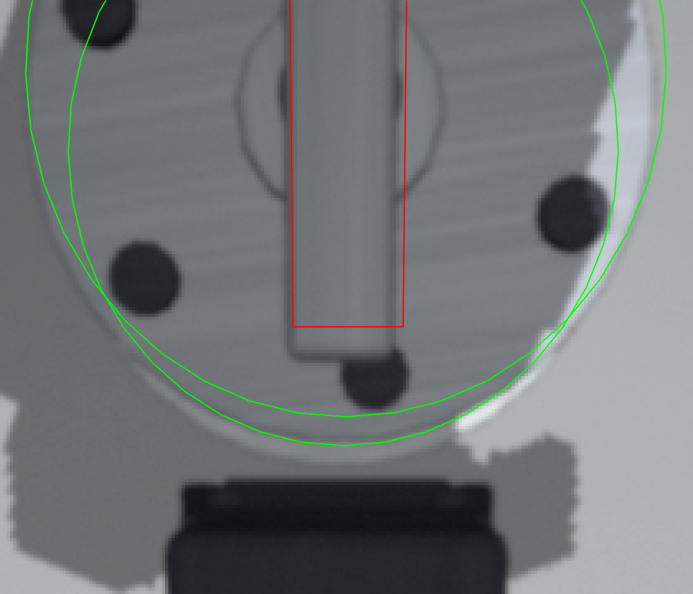

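```bash
cat > tgt.py <<'E'
import numpy as np
a=np.radians(-157.66); tx=np.array([np.cos(a),np.sin(a)]); ty=np.array([np.sin(a),-np.cos(a)])
T0=np.array([.6081,.1683])+.1045*tx+.0005*ty
YAW=22.0-180
E
python3 - <<'E'
from h import *; from tgt import *
print(T0)
robot.line_to([*T0,.22],vel=.15,rotation=[180,0,YAW]); robot.pause(.2); st("above")
g=robot.line_to([*T0,.1772],vel=.03,guard=8); st(f"guard {g}")
cv2.imwrite("pics/s4.png",robot.grab_frame("scene"))
E
```

```text
[0.51125324 0.12904181]
above t8.68 [0.5118 0.1292 0.2202] [-1.7999e+02  2.0000e-02 -1.5799e+02] F [ 0.7  0.6 -6.5] M [-0.03  0.03 -0.01] w 0.0293
guard False t10.25 [0.5114 0.1291 0.1777] [-1.7999e+02  3.0000e-02 -1.5800e+02] F [-2.6  0.1  1. ] M [-0.06  0.6  -0.02] w 0.0292
```

View pics/s4.png

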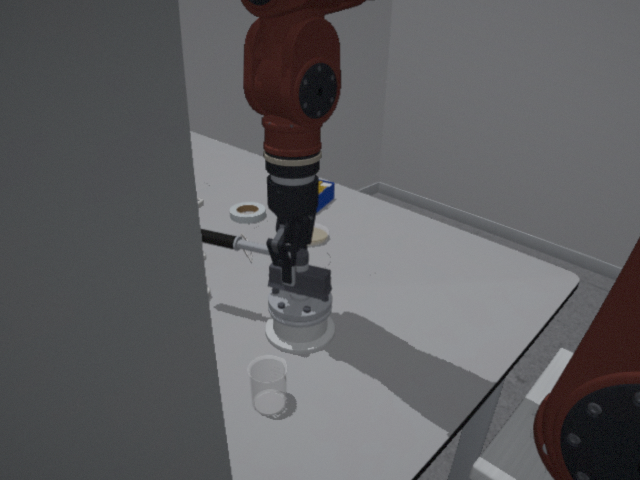

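It slid down the bar to its home height with the wrist load going from −5 to +1 N, and the scene shows the head around the bar. I release it and retreat to check.

```bash
python3 - <<'E'
from ov import *; from tgt import *
robot.set_gripper(.085); robot.pause(.3); st("open")
robot.line_to([*T0,.30],vel=.15); robot.pause(.3)
C=cam("wrist"); o=st(); im=robot.grab_frame("wrist"); cv2.imwrite("pics/w5.png",im); pickle.dump(C,open("c5.pkl","wb"))
cv2.imwrite("pics/t5.png",robot.grab_frame("top"))
E
```

```text
open t11.18 [0.5112 0.1291 0.1772] [ 180.    0. -158.] F [-0.9 -0.1  0.9] M [ 0.02  0.   -0.  ] w 0.0846
 t12.45 [0.511  0.129  0.2994] [ 1.7998e+02 -5.0000e-02 -1.5800e+02] F [-0.1  0.1 -1.2] M [0.04 0.01 0.03] w 0.0850
```

View pics/w5.png

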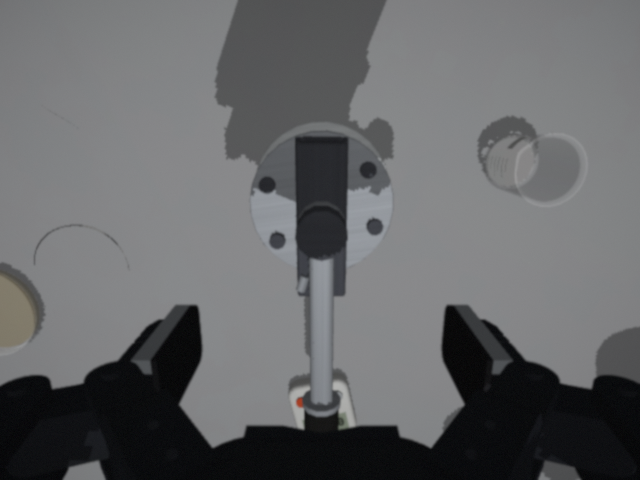

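View pics/t5.png

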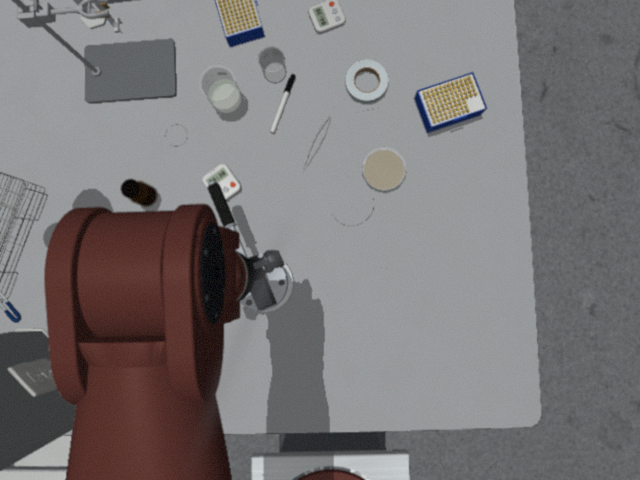

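```bash
python3 - <<'E'
from ov import *; from tgt import *
C=pickle.load(open("c5.pkl","rb")); im=cv2.imread("pics/w5.png")
x,y=T0+.0136*tx; print(x,y); yaw=22; z=.089
x,y=np.array([x,y])-.0015*tx
I=[(W(x,y,yaw,rect(.048,.01525,.04),z),(0,0,255)),(W(x,y,yaw,circ(.0145,.068),z),(0,255,0)),(W(x,y,yaw,rect(.048,.01925,.0),z),(255,0,0)),(W(x,y,yaw,[(.03,-.0,.068),(.108,.0,.068)],z),(0,255,255)),(W(x,y,yaw,circ(.053,.074)),(255,0,255))]
cv2.imwrite("pics/o5.png",draw(im,C,(220,110,420,440),1.8,I,1.5,10))
E
```

```text
0.49867399380642036 0.12387242783447801
```

View pics/o5.png

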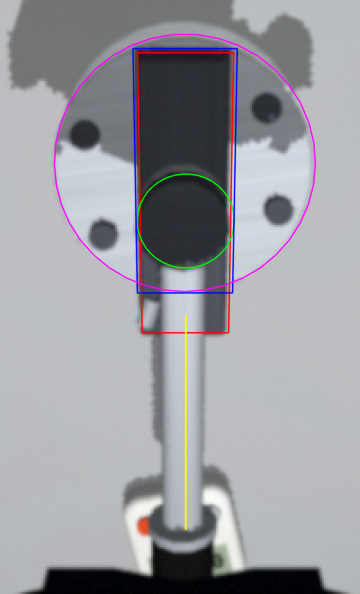

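The overlay matches a head seated level at 0.089 m. Now I'll grasp the rubber end.

```bash
cat >> tgt.py <<'E'
PV=np.array([.4978,.1236])
def pose(deg,z,r=.150):
    t=np.radians(deg); return [PV[0]+r*np.cos(t),PV[1]+r*np.sin(t),z],[180,0,deg-180]
def mom(o):
    r=np.array(o["tool_pos"])[:2]-PV; F=o["ft_force"]; u=r/np.linalg.norm(r)
    ft=-u[1]*F[0]+u[0]*F[1]; fr=u@F[:2]
    return np.linalg.norm(r)*ft+o["torque"][2], ft, fr, o["torque"][2]
E
python3 - <<'E'
from h import *; from tgt import *
p,r=pose(22,.27); robot.line_to(p,vel=.2,rotation=r)
p,r=pose(22,.199); robot.line_to(p,vel=.12,guard=8); robot.pause(.2); o=st("at grip"); print(np.round(mom(o),3))
robot.set_gripper(0.0); robot.pause(.2); o=st("closed"); print(np.round(mom(o),3))
cv2.imwrite("pics/w6.png",robot.grab_frame("wrist")); cv2.imwrite("pics/s6.png",robot.grab_frame("scene"))
E
```

```text
at grip t14.33 [0.6374 0.1798 0.2001] [-1.7997e+02  9.0000e-02 -1.5800e+02] F [0.7 0.5 0.6] M [-0.   -0.01 -0.03] w 0.0850
[ 0.009  0.258  0.806 -0.029]
closed t15.13 [0.6369 0.1798 0.199 ] [-180.    0. -158.] F [ 0.1 -0.1 -0.5] M [-0.08  0.04 -0.01] w 0.0212
[-0.031 -0.149  0.012 -0.008]
```

View pics/w6.png

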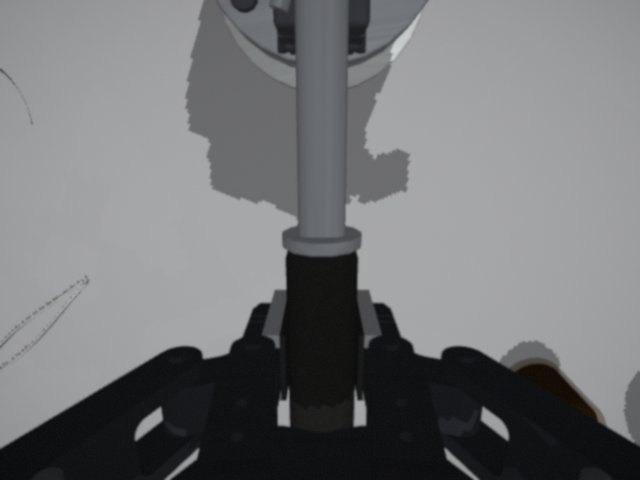

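View pics/s6.png

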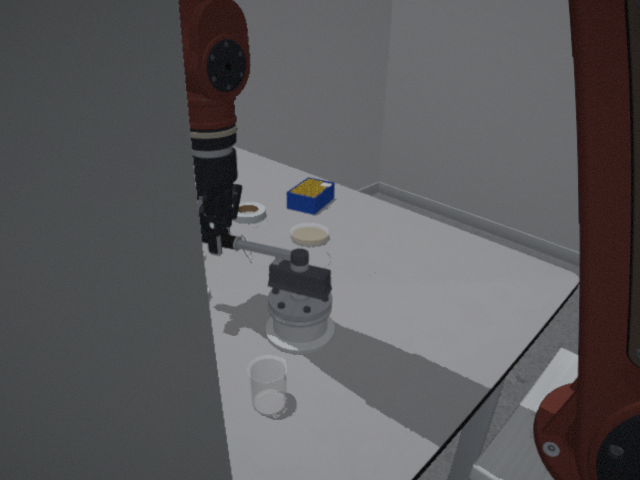

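The jaws hold the rubber grip, centred at (322,340), and the forces are small. I start the arc now and watch the torque about the screw.

```bash
python3 - <<'E'
from h import *; from tgt import *
d=22.
while d>4.1:
    d-=3; p,r=pose(d,.199); robot.line_to(p,vel=.05,rotation=r); o=robot.observe(); m=mom(o)
    print(d,"t%.2f"%o["time"],np.round(m,3),"Fz %.1f"%o["ft_force"][2],flush=True)
    if m[0]>.4: break
E
```

```text
19.0 t15.54 [ 0.12   2.421 -0.694 -0.243] Fz -0.0
16.0 t15.85 [-0.054  1.055  0.089 -0.212] Fz 1.0
13.0 t16.16 [ 0.028  1.618  1.11  -0.214] Fz 0.4
10.0 t16.47 [-0.027  1.287 -0.032 -0.22 ] Fz 0.0
7.0 t16.77 [-0.024  1.276 -0.837 -0.216] Fz -0.1
4.0 t17.08 [ 0.069  1.968 -0.383 -0.226] Fz 0.8
```

```bash
python3 - <<'E'
from h import *; from tgt import *
d=4.; n=0; pk=0
def read():
    L=[]
    for _ in range(4): robot.pause(.03); o=robot.observe(); L.append(mom(o))
    return o,np.mean(L,0)
while d>-32:
    d-=1.5; p,r=pose(d,.199); robot.line_to(p,vel=.05,rotation=r); o,m=read()
    print(d,"t%.2f"%o["time"],np.round(m,3),"Fz %.1f"%o["ft_force"][2],"yaw %.2f"%o["tcp_rot"][2],flush=True)
    n=n+1 if m[0]>.2 else 0
    if m[0]>.35 or n>=2: break
E
```

```text
2.5 t17.47 [ 0.035  1.937 -0.762 -0.256] Fz 0.8 yaw -177.45
1.0 t17.85 [ 0.052  1.797 -1.388 -0.218] Fz 0.4 yaw -178.97
-0.5 t18.23 [ 0.11   2.039 -1.27  -0.195] Fz 0.6 yaw 179.53
-2.0 t18.62 [ 0.016  1.322 -1.458 -0.183] Fz 0.6 yaw 178.03
-3.5 t19.00 [ 0.055  1.746 -2.01  -0.207] Fz 0.6 yaw 176.53
-5.0 t19.38 [ 0.004  1.353 -1.412 -0.199] Fz -0.1 yaw 175.03
-6.5 t19.77 [ 0.093  1.974 -1.717 -0.204] Fz 0.5 yaw 173.53
-8.0 t20.15 [ 0.033  1.46  -2.163 -0.186] Fz -0.2 yaw 172.03
-9.5 t20.53 [ 0.034  1.438 -2.219 -0.182] Fz -0.0 yaw 170.53
-11.0 t20.92 [ 0.071  1.721 -1.956 -0.188] Fz 0.8 yaw 169.03
-12.5 t21.30 [ 0.074  1.82  -1.76  -0.199] Fz 0.5 yaw 167.53
-14.0 t21.68 [ 0.052  1.601 -1.535 -0.188] Fz -0.1 yaw 166.03
-15.5 t22.07 [ 0.045  1.514 -1.859 -0.182] Fz 0.7 yaw 164.53
-17.0 t22.45 [ 0.085  1.844 -1.979 -0.191] Fz -0.7 yaw 163.03
-18.5 t22.83 [ 0.082  1.803 -2.081 -0.189] Fz 0.2 yaw 161.53
-20.0 t23.22 [ 0.09   1.834 -1.522 -0.186] Fz -0.0 yaw 160.03
-21.5 t23.60 [ 0.033  1.445 -2.244 -0.184] Fz -0.4 yaw 158.53
-23.0 t23.98 [ 0.09   1.824 -2.166 -0.183] Fz 0.1 yaw 157.03
-24.5 t24.37 [ 0.049  1.742 -1.955 -0.212] Fz -0.5 yaw 155.53
-26.0 t24.75 [ 0.074  1.9   -2.299 -0.211] Fz 1.0 yaw 154.03
-27.5 t25.13 [ 0.041  1.989 -2.449 -0.257] Fz 0.8 yaw 152.53
-29.0 t25.52 [ 0.244  4.45  -2.73  -0.423] Fz 0.1 yaw 151.03
-30.5 t25.90 [ 0.298  5.466 -2.695 -0.521] Fz 0.3 yaw 149.53
```

The screw stopped near −28° and the handle is now springing. Fine steps now, with drop detection and a hard angle limit.

```bash
python3 - <<'E'
from h import *; from tgt import *
d=-30.5; pk=0
def read():
    L=[]
    for _ in range(4): robot.pause(.03); o=robot.observe(); L.append(mom(o))
    return o,np.mean(L,0)
while d>-44:
    d-=1; p,r=pose(d,.199); robot.line_to(p,vel=.05,rotation=r); o,m=read()
    print(d,"t%.2f"%o["time"],np.round(m,3),"Fz %.1f"%o["ft_force"][2],"yaw %.2f"%o["tcp_rot"][2],flush=True)
    if pk>.5 and m[0]<.55*pk: print("CLICK"); break
    pk=max(pk,m[0])
cv2.imwrite("pics/w7.png",robot.grab_frame("wrist"));cv2.imwrite("pics/t7.png",robot.grab_frame("top"))
E
```

```text
-31.5 t26.28 [ 0.239  5.489 -3.218 -0.584] Fz -1.5 yaw 148.53
-32.5 t26.67 [ 0.322  6.731 -3.334 -0.687] Fz -1.6 yaw 147.54
-33.5 t27.05 [ 0.399  7.432 -3.334 -0.714] Fz -1.4 yaw 146.54
-34.5 t27.43 [ 0.443  7.623 -3.956 -0.699] Fz -0.3 yaw 145.54
-35.5 t27.82 [ 0.507  7.897 -3.908 -0.675] Fz -1.8 yaw 144.55
-36.5 t28.20 [ 0.615  8.634 -4.024 -0.677] Fz -0.6 yaw 143.56
-37.5 t28.58 [ 0.714  9.309 -4.001 -0.68 ] Fz -1.2 yaw 142.56
-38.5 t28.97 [ 0.819  9.679 -4.757 -0.629] Fz -0.1 yaw 141.57
-39.5 t29.35 [ 0.923 10.203 -5.337 -0.604] Fz -0.1 yaw 140.57
-40.5 t29.73 [ 0.937 10.226 -5.393 -0.592] Fz -0.1 yaw 139.58
-41.5 t30.12 [ 0.974 10.502 -5.427 -0.596] Fz -1.1 yaw 138.58
-42.5 t30.50 [ 0.242  6.721 -3.777 -0.766] Fz -0.7 yaw 137.53
CLICK
```

View pics/w7.png

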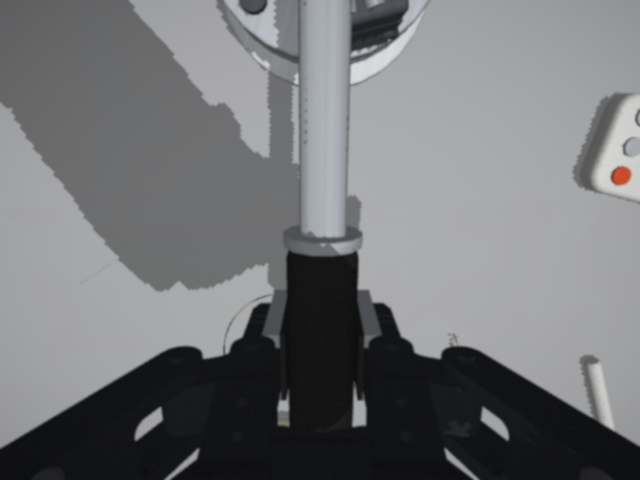

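The torque fell from 0.97 to 0.24 N m at −42.5°, which is the first click. I release and rise.

```bash
python3 - <<'E'
from ov import *; from tgt import *
robot.set_gripper(.085); robot.pause(.2); st("open")
o=robot.observe(); p=o["tool_pos"]
robot.line_to([p[0],p[1],.29],vel=.12); 
p,r=pose(-34,.31,.01); robot.line_to(p,vel=.2,rotation=r); robot.pause(.4); st()
C=cam("wrist"); im=robot.grab_frame("wrist"); cv2.imwrite("pics/w8.png",im); pickle.dump(C,open("c8.pkl","wb"))
cv2.imwrite("pics/s8.png",robot.grab_frame("scene"))
E
```

```text
open t31.44 [0.6084 0.0222 0.199 ] [-180.     0.   137.5] F [ 0.   0.2 -0.3] M [-0.02 -0.01 -0.01] w 0.0850
 t33.61 [0.5063 0.1177 0.3098] [-1.7999e+02 -2.0000e-02  1.4597e+02] F [-1.   0.7  0.2] M [ 0.03 -0.01  0.  ] w 0.0849
```

View pics/w8.png

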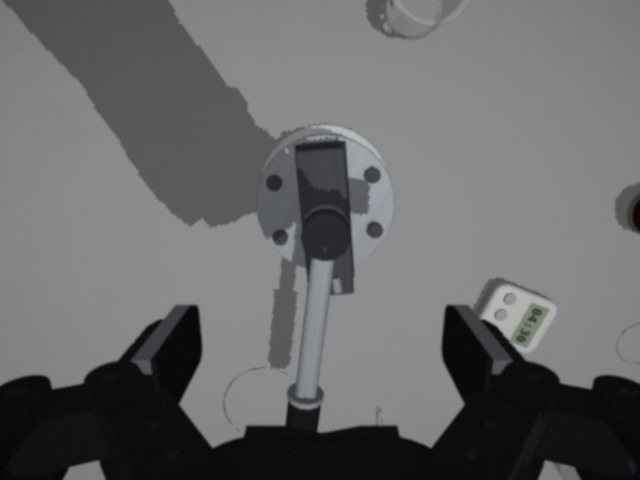

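View pics/s8.png

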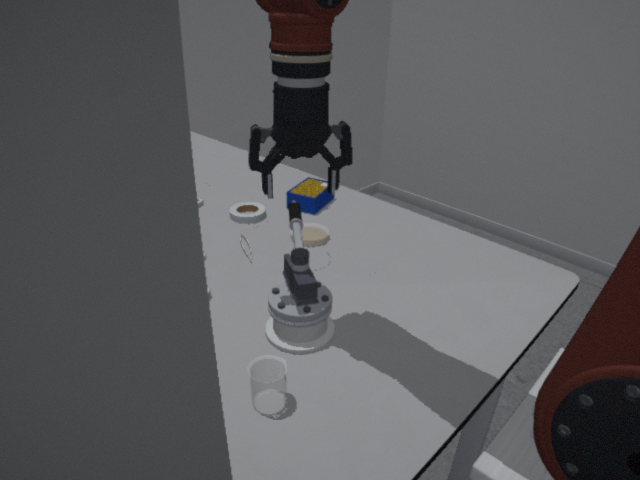

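The handle now sits bent clockwise of the head: hub at (325,232), collar at (305,398). I check the angle and seating with an overlay.

```bash
python3 - <<'E'
from ov import *; from tgt import *
C=pickle.load(open("c8.pkl","rb")); im=cv2.imread("pics/w8.png")
# handle: hub centre & collar
h=atz("",(325,234),.157,C); c=atz("",(305.5,398),.148,C); e1=atz("",(319.5,148),.129,C); e2=atz("",(330,293),.129,C)
an=lambda a,b:np.degrees(np.arctan2(*(b-a)[1::-1]))
print(h,an(h,c),an(e1,e2),np.linalg.norm(e1-e2))
x,y=.498,.1238; z=.089; outs=[]
for yaw in (-28.5,-30.5):
    I=[(W(x,y,yaw,rect(.048,.01525,.04),z),(0,0,255)),(W(x,y,yaw,circ(.0145,.068),z),(0,255,0)),(W(x,y,yaw-11.46,[(.03,-.0,.068),(.108,.0,.068)],z),(0,255,255))]
    outs.append(draw(im,C,(230,110,420,430),1.8,I,1.5,10))
cv2.imwrite("pics/o8.png",np.hstack(outs))
E
```

```text
[0.5009151  0.12382161 0.157     ] -40.276634192426094 -29.88302173707837 0.09399890273284837
```

View pics/o8.png

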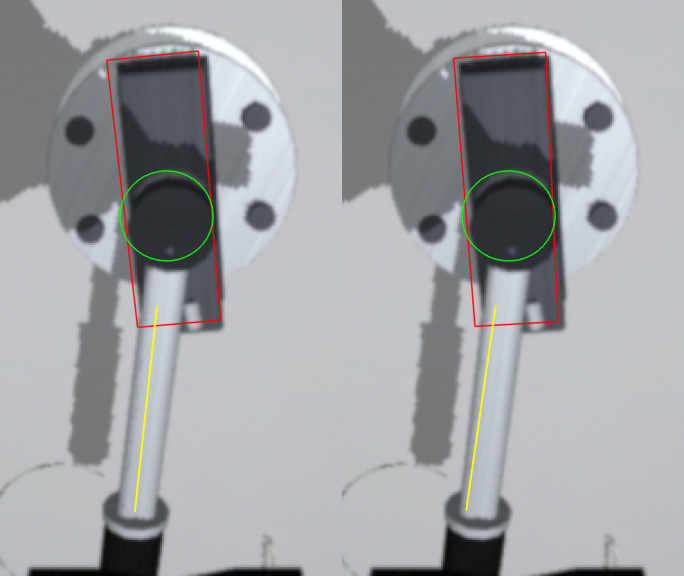

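The handle is at about −40.3° and the head at −29.9°. That is about 27–30 mm at the grip, and the head is still seated level. The jaws are clear, so I hand in.

```bash
python3 - <<'E'
from h import *
st(); robot.job_done()
E
```

```text
t33.71 [0.5062 0.1179 0.3099] [-1.8000e+02 -1.0000e-02  1.4598e+02] F [-0.2 -0.5  0.4] M [-0.03 -0.04  0.02] w 0.0847
the job is handed in; nothing more can be done
```

The wrench is on the bar, clicked once and let go, and I handed the job in at 33.7 s of the 67 s allowed.

**What I did**
- I set the head over the bar. It reached its home height without setting off the 8 N contact guard, and I let go and backed away.
- I took the rubber grip and turned it clockwise. The screw stopped after about 50° (0.87 rad).
- At the click the torque fell from 0.97 to 0.24 N m, and I stopped on that step, let go and rose clear.

**Last checks**
- **Click:** the handle sits about 10.4° (roughly 27 mm at the grip) clockwise of the head, inside the 21–39 mm window and well short of a second click.
- **Seating:** the head looks level and fully down. There was no load on the wrist and nothing was touching the wrench.
- **Bystanders:** the beaker, timer and petri dish look undisturbed by eye in the later pictures; I didn't measure them again.

**What disagreed**
- The top and wrist cameras differed by about 2 mm on positions.
- In the final overlay the head lay about 2–3 mm off the position I expected. I put this down to play in the slot and camera error; it is within the 8 mm limit.
- The click came at 0.97 N m by my reading, a little under the stated 1.15 N m.

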